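# Load the titration slide and index it under the burette

### The job

Stand the empty amber conical flask in the black cup of the sample slide's carriage. Then pull up the red lock plunger, slide the carriage one hole along so that the flask is under the delivery tip of the amber burette (not under the blue-capped electrode), and let the pin drop fully home in that hole. Finish there still gripping the red knob with the pin held home; do not upset the flask, and leave the other glassware, the burette and the electrode alone.

Things in the scene. Friction and masses are not known exactly. Their poses are not given: they have to be found in the camera images.
- flask: Amber glass conical flask, 110 mm tall, about 100 g, stands loose on the bench to the left or the right of the slide. Origin: centre of its underside, z up. Base 64 mm across up to 6 mm high, then a cone that narrows to a straight round neck 24 mm across from 68 to 106 mm above the underside; lip 27 mm across at the very top. Grip it by the neck
- slide: Sample slide fixed on the bench: aluminium base 200 (x) by 400 mm (y), end blocks 50 mm high, two guide rods and a steel index bar along y. Origin: centre of the underside; x away from the robot, y along the travel, to the robot's left, within 0.2 rad of the world's axes. The bar (top at 36 mm, x = -65 mm) has 11 mm holes for the lock pin at y = -100, 0 and +100 mm
- carriage (a joint): Carriage travel along the slide's y, m: 0 at the middle hole (start, pin in it), +0.1 and -0.1 at the outer holes, stops at +-0.115. Moves with about 2 N and stays where left. An aluminium plate 190 by 84 mm, top 54 mm above the bench, with the cup (x = +60 mm) and the lock plunger (x = -65 mm)
- seat (a point): Centre of the floor of the black cup on the carriage, 54 mm above the bench; the underside of the flask comes here. The cup's rim is 9 mm high, 73 mm across inside and 81 mm outside (the flask has about 4.5 mm of play all round)
- plunger (a joint): Lift of the sprung lock plunger, m: 0 fully down (pin home), 0.014 fully pulled. The round-nosed 9 mm pin goes 9 mm into the hole: lift it above 0.009 to free the carriage; resting on the bar between holes it reads 0.009. The spring pushes down with 6 N at 0 and 9.5 N at 0.014, and drops the pin in when let go within about 2 mm of a hole
- knob_grip (a point): Centre of the red plunger knob, a round knob 28 mm across and 23 mm high on a vertical axis, this point 91 mm above the bench with the pin home (it rises as the plunger is pulled). Under it a 22 mm steel barrel stands on the carriage plate, from 54 to 76 mm above the bench. 125 mm from the seat, on the robot's side
- knob: The red plunger knob as a body (same knob). Origin: on its axis, 15 mm below the centre of the knob
- burette_tip (a point): Outlet of the burette's delivery tube, 185 mm above the bench, pointing down over one of the two outer holes' flask places (the flask's mouth passes 21 mm below it). A 9 mm tube rises from it to 236 mm and runs back, 170 mm along the slide's +x, to the amber bottle
- burette: Amber bottle burette, fixed: bottle 100 mm across and 175 mm high with a thin glass column to 460 mm; orange bulb at the back. Origin: on the bench straight under its delivery tip; the bottle's axis is 170 mm from there along the slide's +x
- electrode_tip (a point): Lower end of the pH electrode, 186 mm above the bench, over the other outer hole's flask place. Electrode 12 mm across with a blue cap, on an arm 296 mm above the bench
- electrode: Electrode stand, fixed: grey foot 100 by 130 mm, steel rod 346 mm high, long arm at the top. Origin: on the bench straight under the electrode; the rod is 170 mm from there along the slide's +x
- beaker: Clear glass beaker, 68 mm across, 85 mm high, loose, on the other side of the slide from the flask; leave alone. Origin: centre of its underside
- reagent: Small amber bottle with a black cap, 60 mm across, 115 mm high, loose; leave alone. Origin: centre of its underside
- jar: White jar with a blue lid, 64 mm across, 85 mm high, loose; leave alone. Origin: centre of its underside
- washbottle: White wash bottle with a red cap and spout, 64 mm across, 185 mm high, loose; leave alone. Origin: centre of its underside
- cylinder: Glass measuring cylinder, 150 mm high, 26 mm across on a blue foot of 60 mm, loose; leave alone. Origin: centre of its underside
- dish: White porcelain dish, 90 mm across, 30 mm high, loose; leave alone. Origin: centre of its underside

How it is judged:
By the outcome, as a careful person would: the job done as asked, in the order asked, and still so for the second after the job is handed in, while the arm keeps its last pose, push and grip.
It also fails if it takes over 67 s, if anything falls off the work surface, if the arm or the gripper's body presses on something with over 40 N, if the wrist force passes 120 N, or if a joint passes its speed limit or range.

### The arm

A 6-joint arm with a two-finger parallel gripper is mounted at the origin on the work surface. World frame = base frame: x ahead of the robot, y to its left, z up, the work surface at z = 0. Lengths are in m, angles in rad, forces in N, time in s.
With the tool pointing down it reaches from about 0.425 to 0.95 m from the base axis. Payload 3.5 kg.
Tool frame: the origin (TCP) lies midway between the tips of the shut fingers; the grasp point (between the pads) lies 19 mm behind it; z points along the fingers, y is the line along which they close (so a half turn about z gives the same grasp; the last joint's range is limited). The gripper opens to 85 mm and grips with 20 to 120 N. Pads are 22 mm wide; open, the fingers measure 114 mm over their backs; the gripper's body (76 mm by 85 mm) begins 54 mm behind the grasp point. The pads swing forward as they close: fully open they stand 13 mm farther back than shut.
Start: joints at [0.996, 0.286, 1.577, -0, 1.279, -0.15], TCP at [0.278, 0.615, 0.231] pointing down, gripper open.
Joint ranges: [-2.77, 2.77], [-0.9, 2.22], [0.21, 2.48], [-1.53, 4.67], [0.24, 2.81], [-2.84, 2.84]. Speed limits (rad/s): [2.79, 2.79, 3.14, 3.14, 3.14, 3.14].

### API

Orientations are given as a unit quaternion [x, y, z, w].
In Python, from plant import get_state, read_camera, ctrl gives the robot as it stands.
- The arm moves only by the shell command python3 -m crank 'ROWS' [FORCE]. ROWS is JSON, a list of rows, each a list of 3 entries, a list of its own where there are three numbers: the shift along the tool's x, y, z in mm, then the turn about the tool's z in degrees, then the closure in counts, from 0 (fully open) to 255 (shut). In form: [[[tx, ty, tz], yaw, claw], ...]. A call has 1 to 10 rows; each row is the pose to reach, as a shift and turn from the pose commanded when the call began, along the tool's axes at that moment; what a row does not reach only later rows make up. A row lasts 1/10 s, in which the tool goes at most 50 mm and 8.59 degrees, less where a joint would pass 70% of its speed; a pose out of reach is approached as far as the arm can. A call with a gripper value outside its range is refused whole. The fingers move at their own pace and stop on an object; FORCE is the grip in N (left out, the last holds). Time passes only in rows, so rows that repeat a pose let the fingers close. It gives the time, the measured TCP pose, the force, the opening and the grip force at its end, in the units of the state.
- get_state(): the state, without advancing time (a new reading comes with each control period).
- read_camera(name): name is "side" or "top" or "wrist"; returns a dict with "frame" (400x640x3 uint8, blue, green, red), "range_z" (400x640 float32, m along the optical axis (not along the pixel's ray), 0 where there is no reading), "vfov" (degrees; the focal length in pixels is half the picture's height over the tangent of half this angle, whatever the lens; pixels are square), "cx", "cy" (the principal point, pixels), "k1" (the pictures are not rectified: a ray, as slopes to the right and down, at radius r is drawn at 1 + k1 r^2 times it, then the intrinsics apply), "origin" and "orientation" of the camera in the world. Camera axes: x right, y down, z forward; pixel columns grow to the right and rows downward; lengths in m; the calibration is good to about 2 mm. A picture is of the moment at which its call begins.
- ctrl.sign_off(): hands the job in; it is judged then, once.
The state is a dict: "time": time; "qpos": joint angles; "dq": joint speeds; "joint_efforts": joint torques, N m; "eef_pos": TCP position; "tcp_rot": TCP orientation; "contact_force": force on the tool from outside, world axes, zero at the start; "wrist_torque": the same for the moment, N m; "opening": opening from 0.0 (shut) to 1.0 (fully open); "finger_force": force on a finger pad.
Only numpy, scipy, OpenCV 4.12 (cv2) and the standard library are available. Lean on these libraries where they do the work, as an engineer would, in place of code of your own. Each camera call takes 0.05 s, during which the arm holds its last target. There are 200 camera calls.

## Working session

There is one attempt and no reset: what is moved stays moved. The work goes in short steps, Python scripts to look and compute and a shell command to move; the robot and the scene stay as the last step left them, time stands still between calls to the robot, and variables do not carry over. Pictures are saved under pics/ and viewed, at most 12 in all, crops included, and the job is handed in when it is done.

```bash
ls; mkdir -p pics
cat > h.py <<'E'
import numpy as np, cv2
from plant import get_state, read_camera, ctrl
from scipy.spatial.transform import Rotation as R
def K(c):
    h,w=c['frame'].shape[:2]; f=h/2/np.tan(np.radians(c['vfov'])/2); return f
def rays(c,uv):
    f=K(c); d=(np.atleast_2d(uv).astype(float)-[c['cx'],c['cy']])/f
    s=d.copy()
    for _ in range(20): s=d/(1+c['k1']*(s**2).sum(1,keepdims=True))
    return np.c_[s,np.ones(len(s))]
def world(c,r): # cam-frame points -> world
    return R.from_quat(c['orientation']).apply(r)+np.array(c['origin'])
def onplane(c,uv,z):
    o=np.array(c['origin']); d=R.from_quat(c['orientation']).apply(rays(c,uv)); return o+d*((z-o[2])/d[:,2])[:,None]
def depthpts(c,uv):
    uv=np.atleast_2d(uv).astype(int); z=c['range_z'][uv[:,1],uv[:,0]]; return world(c,rays(c,uv)*z[:,None])
E
python3 - <<'E'
from h import *
s=get_state(); print(s)
for n in ('top','side'):
    c=read_camera(n); cv2.imwrite(f'pics/{n}0.png',c['frame']); print(n,c['origin'],c['orientation'],c['vfov'],c['cx'],c['cy'],c['k1'])
    np.save(f'{n}0.npy',c,allow_pickle=True)
E
```

```text
pics
{'time': 0.0, 'qpos': array([ 9.95956053e-01,  2.87160342e-01,  1.57815167e+00,  6.16955536e-06,
        1.27861456e+00, -1.50011083e-01]), 'dq': array([ 0.0002248 , -0.00023676, -0.00112177, -0.00088236, -0.00112366,
       -0.00161839]), 'joint_efforts': array([-5.36138778e-04, -4.05968571e+01, -2.92634815e+01, -1.47239180e-04,
        5.83403205e-03,  4.99805338e-06]), 'eef_pos': array([0.27783293, 0.61445724, 0.22996445]), 'tcp_rot': array([ 2.10821567e-01,  9.77523864e-01, -1.09010437e-03, -4.16498188e-04]), 'contact_force': array([-0.66205298, -0.32459504,  0.36995881]), 'wrist_torque': array([-0.00585577, -0.01167478,  0.03919357]), 'finger_force': 0.0, 'opening': 0.9976806581199451}
top [ 0.2877366  -0.01928417  1.29364183] [-0.69863321  0.71046588 -0.0509718   0.06746657] 54.15547818957285 322.6765773172763 196.87105322929466 -0.012583969894165475
side [-0.24116365 -1.38955809  1.00233829] [ 0.83665433 -0.2167417   0.1176405  -0.48907389] 42.42863745452413 317.80578080121364 198.95984990902417 -0.03697431036746005
```

View pics/top0.png

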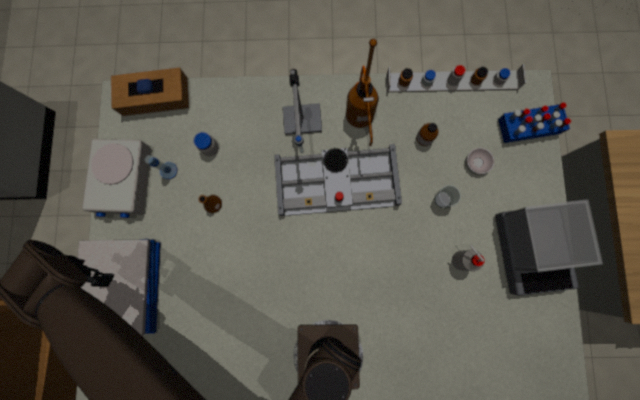

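View pics/side0.png

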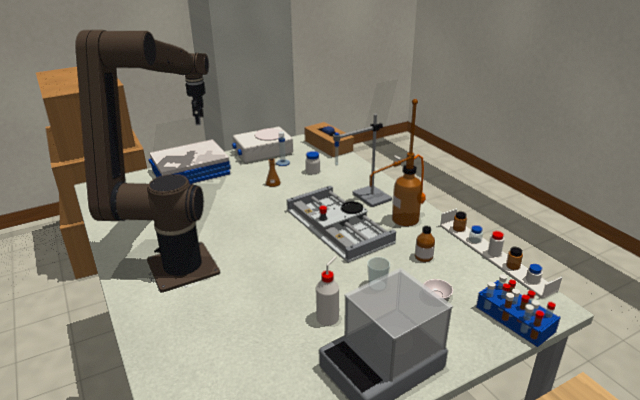

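The top view shows the flask at about (212,204) with its mouth near (203,199), the cup at (336,160), the knob at (339,197) and the burette outlet near (371,140), on the −y side. The electrode at (298,140) is on the +y side. So the travel is to −0.1.

Run:
```python
from h import *
T=np.load('top0.npy',allow_pickle=True).item(); S=np.load('side0.npy',allow_pickle=True).item()
def blob(c,box,f):
    x0,y0,x1,y1=box; im=c['frame'][y0:y1,x0:x1].astype(int); m=f(im[...,0],im[...,1],im[...,2]).astype(np.uint8)
    n,l,st,ce=cv2.connectedComponentsWithStats(m); i=1+np.argmax(st[1:,4]); v,u=np.nonzero(l==i)
    return np.c_[u+x0,v+y0],ce[i]+[x0,y0],st[i]
red=lambda b,g,r:(r>110)&(g<60)&(b<60)
blk=lambda b,g,r:(r<35)&(g<35)&(b<35)
amb=lambda b,g,r:(r>b+30)&(r>g+15)
for nm,c,box,f,z in [('knobT',T,(325,185,352,206),red,.1025),('cupT',T,(318,142,352,178),blk,.063),('flaskT',T,(190,188,228,218),amb,0.03),('flaskS',S,(258,150,288,192),amb,.05),('knobS',S,(312,200,335,222),red,.091),('cupS',S,(335,198,368,218),blk,.06)]:
    p,ce,st=blob(c,box,f); print(nm,ce.round(1),st,'plane',onplane(c,ce,z).round(4))
    d=depthpts(c,p); print('   depth med',np.median(d,0).round(4),'max',d.max(0).round(3),'min',d.min(0).round(3))
big=cv2.resize(T['frame'][100:225,185:415],None,fx=3.4,fy=3.4,interpolation=cv2.INTER_CUBIC)
cv2.imwrite('pics/t1.png',cv2.convertScaleAbs(big,alpha=1.6))
# flask points
p,ce,st=blob(T,(190,188,228,218),amb); d=depthpts(T,p)
for z0,z1 in((.0,.012),(.095,.12)):
    m=(d[:,2]>z0)&(d[:,2]<z1); print(z0,m.sum(),d[m].mean(0) if m.any() else 0,p[m].mean(0))
# side-view height of flask axis
```

```text
knobT [339.  195.4] [11  7  7  7 39] plane [[ 0.4933 -0.0434  0.1025]]
   depth med [ 0.494  -0.0434  0.1022] max [ 0.504 -0.034  0.107] min [ 0.485 -0.053  0.096]
cupT [335. 160.] [  6   7  23  23 389] plane [[ 0.6166 -0.0338  0.063 ]]
   depth med [ 0.6189 -0.0339  0.0551] max [0.657 0.002 0.068] min [ 0.58  -0.07   0.047]
flaskT [211.  200.8] [  9   8  22  14 145] plane [[0.4958 0.3773 0.03  ]]
   depth med [0.491  0.369  0.0535] max [0.514 0.389 0.115] min [0.469 0.351 0.011]
flaskS [272.4 174.8] [  8   8  15  29 227] plane [[0.4819 0.3591 0.05  ]]
   depth med [0.4846 0.3653 0.0389] max [0.59  0.59  0.117] min [ 0.457  0.337 -0.003]
knobS [322.6 207.8] [ 7  6  8  5 27] plane [[ 0.4981 -0.0366  0.091 ]]
   depth med [ 0.4916 -0.052   0.1007] max [ 0.503 -0.038  0.106] min [ 0.479 -0.059  0.091]
cupS [351.7 207.3] [  7   4  20  11 173] plane [[ 0.6154 -0.0399  0.06  ]]
   depth med [ 0.6189 -0.034   0.0569] max [0.659 0.002 1.002] min [-0.241 -1.39   0.049]
0.0 2 [0.49596954 0.35283719 0.01088767] [220.  201.5]
0.095 26 [0.48709541 0.37469701 0.10690132] [204.15384615 199.65384615]
```

View pics/t1.png

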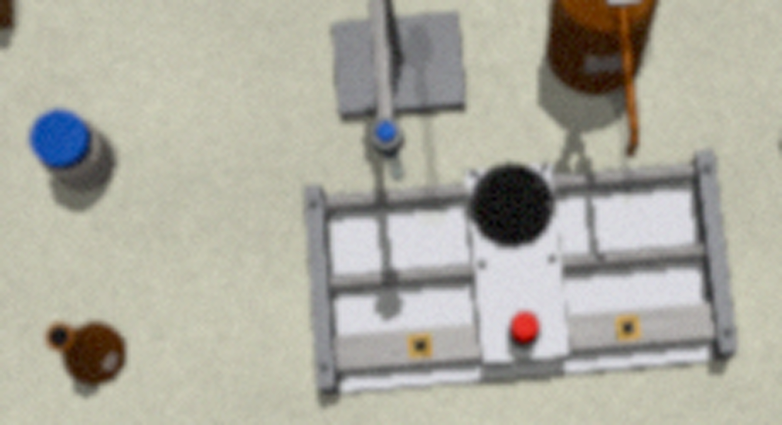

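The enlarged view confirms it: the flask's mouth is at crop (60,336) and the cup and knob line gives a slide yaw of about +0.08 rad. The burette outlet is at crop (631,150), on the −y side. I'll move above the flask, turning the fingers to close along the slide's y.

```bash
python3 -m crank '[[[-15,-7,0],-2,0],[[-45,-20,0],-6,0],[[-85,-39,0],-10,0],[[-125,-58,0],-14,0],[[-165,-76,0],-18,0],[[-205,-94,0],-22,0],[[-245,-112,0],-25,0],[[-275,-126,0],-28,0],[[-289,-132,0],-29,0],[[-289,-132,0],-29,0]]' 30
python3 - <<'E'
from h import *
s=get_state(); print(s['eef_pos'],s['qpos'],R.from_quat(s['tcp_rot']).as_matrix().round(3))
c=read_camera('wrist'); cv2.imwrite('pics/w1.png',c['frame']); np.save('w1.npy',c,allow_pickle=True); print(c['origin'])
E
```

```text
time: 1.1
eef_pos: [0.4882, 0.3738, 0.2307]
tcp_rot: [-0.039, 0.999, -0.0, -0.0]
contact_force: [-1.1, 1.1, -0.2]
opening: 1.0
finger_force: 0.0
[0.48822293 0.37379035 0.23066278] [ 4.88696894e-01  1.56884128e-01  1.73066108e+00 -3.05267625e-04
  1.25508509e+00 -1.15988263e+00] [[-0.997 -0.078 -0.001]
 [-0.078  0.997 -0.001]
 [ 0.001 -0.001 -1.   ]]
[0.42311385 0.36969558 0.37450655]
```

View pics/w1.png

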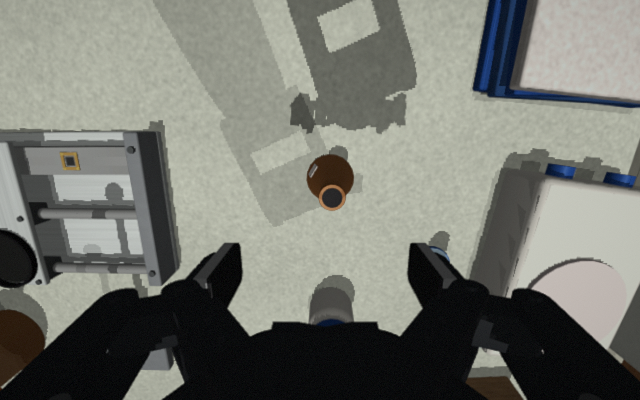

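The wrist view shows the flask's lip centred at (332,197), upright, with its base circle around (330,178). Now I'll measure it.

```bash
cat >> h.py <<'E'
def tool(dw): # world delta (m) -> tool mm
    return (R.from_quat(get_state()['tcp_rot']).inv().apply(dw)*1000).round(1)
E
python3 - <<'E'
from h import *
c=np.load('w1.npy',allow_pickle=True).item(); s=get_state()
x0,y0=300,145; im=c['frame'][y0:222,x0:365].astype(int)
b,g,r=im[...,0],im[...,1],im[...,2]
lip=((r>140)&(r>b+60)).astype(np.uint8)
n,l,st,ce=cv2.connectedComponentsWithStats(lip); i=1+np.argmax(st[1:,4]); v,u=np.nonzero(l==i)
(cx,cy),rad=cv2.minEnclosingCircle(np.c_[u,v].astype(np.float32)); uv=[cx+x0,cy+y0]
P=onplane(c,uv,.11)[0]; f=K(c); print('lip',uv,rad,P,'diam',2*(rad+.5)/f*(c['origin'][2]-.11))
body=(r>b+15)
v,u=np.nonzero(body&(np.arange(body.shape[0])[:,None]<38)); d=depthpts(c,np.c_[u+x0,v+y0]); m=(d[:,2]<.02)
(cx,cy),rad=cv2.minEnclosingCircle(np.c_[u,v].astype(np.float32)); print('base',[cx+x0,cy+y0],rad,onplane(c,[cx+x0,cy+y0],.006), 2*(rad+.5)/f*(c['origin'][2]-.006))
print(tool(np.r_[P[:2],s['eef_pos'][2]]-s['eef_pos']))
E
```

```text
lip [331.6071434020996, 197.55356979370117] 12.863256454467773 [0.49090819 0.38180665 0.11      ] diam 0.02540249911627527
base [329.5957450866699, 177.0] 23.932485580444336 [[0.48939572 0.38147981 0.006     ]] 0.06470540682750703
[-4.1  6.6 -0. ]
```

```bash
python3 -m crank '[[[-2,4,10],0,0],[[-3,6,35],0,0],[[-3,6,65],0,0],[[-3,6,95],0,0],[[-3,6,120],0,0],[[-3,6,140],0,0],[[-3,6,152],0,0],[[-3,6,160],0,0],[[-3,6,160],0,0],[[-3,6,160],0,0]]' 30
python3 - <<'E'
from h import *
c=read_camera('wrist'); cv2.imwrite('pics/w2.png',c['frame'][60:400,100:560])
E
```

```text
time: 2.15
eef_pos: [0.49, 0.3825, 0.0722]
tcp_rot: [-0.041, 0.999, 0.0, 0.001]
contact_force: [-0.0, 0.1, -0.1]
opening: 1.0
finger_force: 0.0
```

View pics/w2.png

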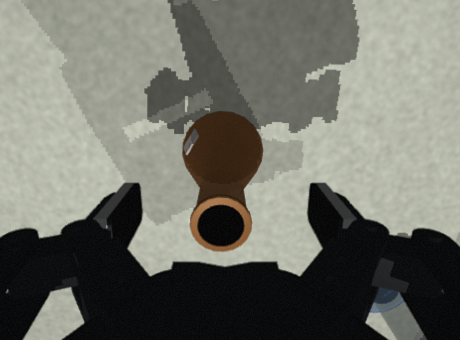

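The lip at crop (221,223) sits midway between the finger tips (141 and 309), about 2 mm off centre. I'll close slowly.

```bash
python3 -m crank '[[[0,0,0],0,80],[[0,0,0],0,110],[[0,0,0],0,140],[[0,0,0],0,160],[[0,0,0],0,175],[[0,0,0],0,190],[[0,0,0],0,205],[[0,0,0],0,220],[[0,0,0],0,230],[[0,0,0],0,230]]' 35
python3 -m crank '[[[0,0,0],0,230],[[0,0,0],0,230],[[0,0,-3],0,230],[[0,0,-10],0,230],[[0,0,-22],0,230],[[0,0,-40],0,230],[[0,0,-60],0,230],[[0,0,-80],0,230],[[0,0,-80],0,230]]' 35
python3 - <<'E'
from h import *
c=read_camera('wrist'); cv2.imwrite('pics/w3.png',c['frame'][60:400,100:560]);np.save('w3.npy',c,allow_pickle=True)
E
```

```text
time: 3.2
eef_pos: [0.4898, 0.3818, 0.0715]
tcp_rot: [-0.041, 0.999, -0.0, 0.0]
contact_force: [-0.0, -0.8, 1.7]
opening: 0.281
finger_force: 34.4
time: 4.1
eef_pos: [0.4917, 0.3832, 0.1561]
tcp_rot: [-0.041, 0.999, 0.002, 0.004]
contact_force: [0.7, -0.1, -0.0]
opening: 0.281
finger_force: 34.3
```

View pics/w3.png

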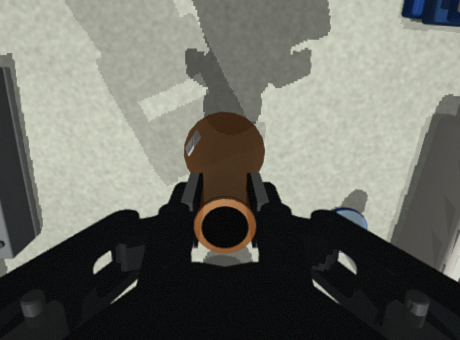

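The flask hangs straight in the grip, with its lip at crop (225,224). I'll carry it high to the robot's side of the slide, then go in along +x to clear the electrode.

```bash
python3 -m crank '[[[1,-8,-12],0,230],[[3,-25,-30],0,230],[[5,-55,-42],0,230],[[7,-90,-44],0,230],[[9,-125,-44],0,230],[[11,-160,-44],0,230],[[13,-195,-44],0,230],[[15,-225,-44],0,230],[[16,-245,-44],0,230],[[16,-250,-44],0,230]]'
python3 -m crank '[[[1,-15,0],0,230],[[3,-45,0],0,230],[[5,-80,0],0,230],[[7,-115,0],0,230],[[8,-145,0],0,230],[[9,-165,0],0,230],[[9,-175,0],0,230],[[9,-177,0],0,230],[[9,-177,0],0,230]]'
python3 -m crank '[[[-6,0,0],0,230],[[-20,0,0],0,230],[[-38,0,0],0,230],[[-58,0,0],0,230],[[-78,0,0],0,230],[[-98,0,0],0,230],[[-110,0,0],0,230],[[-116,0,0],0,230],[[-116,0,0],0,230]]'
python3 - <<'E'
from h import *
s=get_state(); print(s['eef_pos'],s['contact_force'])
c=read_camera('wrist'); cv2.imwrite('pics/w4.png',c['frame']);np.save('w4.npy',c,allow_pickle=True)
E
```

```text
time: 5.15
eef_pos: [0.4932, 0.1292, 0.1946]
tcp_rot: [-0.039, 0.999, -0.0, -0.001]
contact_force: [0.1, -0.7, -0.4]
opening: 0.279
finger_force: 34.8
time: 6.05
eef_pos: [0.4992, -0.0451, 0.1951]
tcp_rot: [-0.041, 0.999, 0.0, -0.0]
contact_force: [-0.0, -0.6, -1.5]
opening: 0.28
finger_force: 34.9
time: 6.95
eef_pos: [0.6152, -0.0358, 0.195]
tcp_rot: [-0.041, 0.999, 0.0, -0.0]
contact_force: [-0.4, -1.0, -1.2]
opening: 0.282
finger_force: 34.9
[ 0.61523214 -0.03577447  0.19503324] [-0.4349667  -0.96559879 -1.1919519 ]
```

View pics/w4.png

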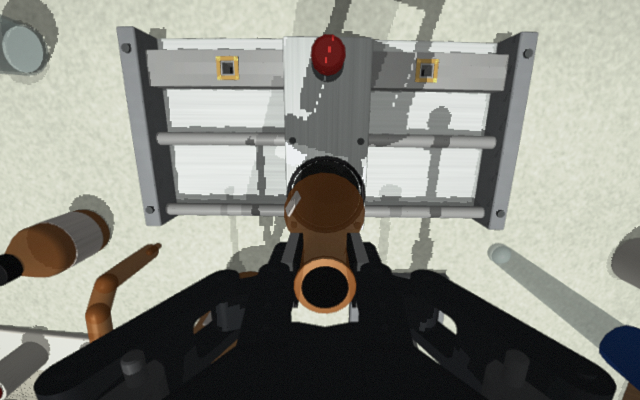

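The wrist view shows the amber burette outlet at left (155,246, −y side) and the electrode at right (497,253). The gold hole marks are at (228,68) and (427,70), the knob at (328,55), and the flask is over the cup's rim.

Run:
```python
from h import *
c=np.load('w4.npy',allow_pickle=True).item(); s=get_state(); f=K(c)
im=c['frame'].astype(int); b,g,r=im[...,0],im[...,1],im[...,2]
def cen(box,m):
    x0,y0,x1,y1=box; v,u=np.nonzero(m[y0:y1,x0:x1]); u=u+x0;v=v+y0
    return np.array([(u.min()+u.max())/2,(v.min()+v.max())/2]),(u.max()-u.min()+1,v.max()-v.min()+1)
gold=(r>b+50)
H=[]
for bx in((205,48,250,92),(405,48,450,92)):
    uv,sz=cen(bx,gold); P=onplane(c,uv,.036)[0]; print('hole',uv,sz,P,depthpts(c,uv)[0]); H.append(P)
dy=H[1]-H[0]; print('dist',np.linalg.norm(dy[:2])); dy/=np.linalg.norm(dy); dx=np.array([dy[1],-dy[0],0]); print('yaw',np.arctan2(dx[1],dx[0]))
mid=(H[0]+H[1])/2; seat=mid+.125*dx; print('mid',mid,'seat',seat)
uv,sz=cen((305,30,352,80),(r>g+60)&(r>b+60)); print('knob',uv,sz,onplane(c,uv,.091)[0])
uv,sz=cen((285,250,365,320),(r>140)&(r>b+60)); lip=onplane(c,uv,s['eef_pos'][2]-.0715+.11)[0]; print('lip',uv,sz,lip,'diam',sz[0]/f*(c['origin'][2]-lip[2]))
uv,sz=cen((278,160,372,232),(r>b+25)&(r>g+12)); print('base box',uv,sz)
zb=s['eef_pos'][2]-.0715+.005; q=onplane(c,[uv[0],uv[1]-sz[1]/2+.5],zb)[0]; print('base near edge -> centre', q+.032*dx, 'w',sz[0]/f*(c['origin'][2]-zb))
print('eef',s['eef_pos'],'move by lip',tool(seat*[1,1,0]-lip*[1,1,0]),'by tcp',tool(seat*[1,1,0]-s['eef_pos']*[1,1,0]))
```

```text
hole [227.   67.5] (np.int64(23), np.int64(24)) [ 0.50154672 -0.14276795  0.036     ] [ 0.49848662 -0.14818202  0.0200014 ]
hole [426.5  70.5] (np.int64(24), np.int64(24)) [0.48778741 0.05804582 0.036     ] [0.48412356 0.06251529 0.02033719]
dist 0.20128460009336038
yaw 0.068410848460344
mid [ 0.49466707 -0.04236106  0.036     ] seat [ 0.61937468 -0.03381637  0.036     ]
knob [328.   53.5] (np.int64(33), np.int64(38)) [ 0.49336044 -0.04204441  0.091     ]
lip [324.5 285.5] (np.int64(60), np.int64(54)) [ 0.6161694  -0.03482139  0.23354467] diam 0.02270848509819247
base box [324. 202.] (np.int64(81), np.int64(59))
base near edge -> centre [ 0.61716639 -0.03553987  0.12854467] w 0.06121776921838908
eef [ 0.61471959 -0.03590969  0.19504467] move by lip [-3.3  0.7 -0. ] by tcp [-4.8  1.7 -0. ]
```

```bash
python3 -m crank '[[[-1,0,4],0,230],[[-3,1,14],0,230],[[-3,1,26],0,230],[[-3,1,38],0,230],[[-3,1,47],0,230],[[-3,1,53],0,230],[[-3,1,55],0,230],[[-3,1,55],0,230]]'
python3 - <<'E'
from h import *
c=read_camera('wrist'); cv2.imwrite('pics/w5.png',cv2.resize(c['frame'][120:340,220:430],None,fx=2.6,fy=2.6));np.save('w5.npy',c,allow_pickle=True)
E
```

```text
time: 7.8
eef_pos: [0.6178, -0.0351, 0.14]
tcp_rot: [-0.041, 0.999, 0.0, -0.0]
contact_force: [0.0, -0.4, -1.2]
opening: 0.278
finger_force: 34.9
```

View pics/w5.png

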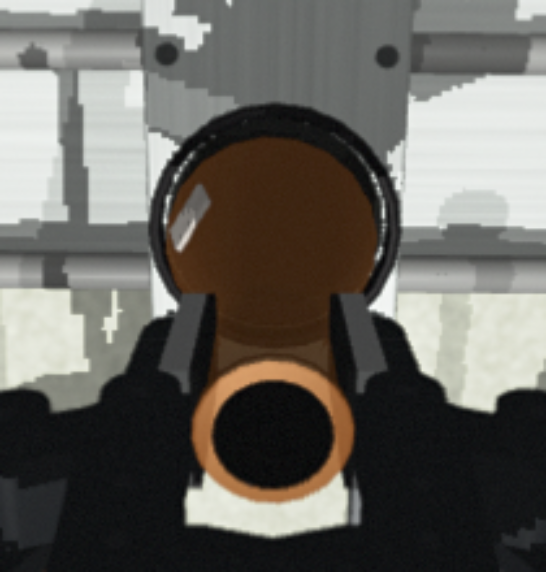

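The base (crop x 165 to 380) sits inside the cup's rim (149 to 401), within about 1 mm of centred. I'll lower it gently to the floor.

```bash
python3 -m crank '[[[0,1,3],0,230],[[0,1,7],0,230],[[0,1,10],0,230],[[0,1,12],0,230],[[0,1,13],0,230],[[0,1,13],0,230]]'
python3 -m crank '[[[0,0,0.5],0,230],[[0,0,1],0,230],[[0,0,1.3],0,230],[[0,0,1.3],0,230]]'
```

```text
time: 8.45
eef_pos: [0.6177, -0.0341, 0.1271]
tcp_rot: [-0.041, 0.999, 0.0, -0.0]
contact_force: [0.1, -0.4, -1.1]
opening: 0.279
finger_force: 34.9
time: 8.85
eef_pos: [0.6178, -0.0341, 0.126]
tcp_rot: [-0.041, 0.999, -0.0, 0.0]
contact_force: [-0.0, -0.4, -1.4]
opening: 0.279
finger_force: 34.9
```

```bash
python3 -m crank '[[[0,0,0.5],0,230],[[0,0,1],0,230],[[0,0,1],0,230]]'
python3 -m crank '[[[0,0,0.5],0,230],[[0,0,0.5],0,230]]'
```

```text
time: 9.15
eef_pos: [0.6182, -0.0342, 0.1256]
tcp_rot: [-0.041, 0.999, -0.0, 0.001]
contact_force: [0.2, 0.1, -0.2]
opening: 0.279
finger_force: 34.5
time: 9.35
eef_pos: [0.6185, -0.0343, 0.1254]
tcp_rot: [-0.041, 0.999, -0.0, 0.001]
contact_force: [0.3, -0.7, 2.3]
opening: 0.278
finger_force: 34.2
```

Contact came at the expected height, so I'll open gently and then rise.

```bash
python3 -m crank '[[[0,0,0],0,175],[[0,0,0],0,165],[[0,0,0],0,150],[[0,0,0],0,130],[[0,0,0],0,100],[[0,0,0],0,60],[[0,0,0],0,20],[[0,0,0],0,0],[[0,0,0],0,0],[[0,0,0],0,0]]'
python3 -m crank '[[[0,0,-5],0,0],[[0,0,-18],0,0],[[0,0,-38],0,0],[[0,0,-60],0,0],[[0,0,-80],0,0],[[0,0,-88],0,0],[[0,0,-90],0,0]]'
python3 -m crank '[[[8,0,0],0,0],[[25,0,0],0,0],[[48,0,0],0,0],[[72,0,0],0,0],[[90,0,0],0,0],[[98,0,0],0,0],[[100,0,0],0,0],[[100,0,0],0,0]]'
python3 - <<'E'
from h import *
c=read_camera('top'); 
cv2.imwrite('pics/t2.png',cv2.convertScaleAbs(cv2.resize(c['frame'][100:225,265:415],None,fx=4.5,fy=4.5,interpolation=cv2.INTER_CUBIC),alpha=1.6));np.save('t2.npy',c,allow_pickle=True)
c=read_camera('wrist');np.save('w6.npy',c,allow_pickle=True)
cv2.imwrite('pics/w6.png',c['frame'])
E
```

```text
time: 10.35
eef_pos: [0.6178, -0.0341, 0.1245]
tcp_rot: [-0.041, 0.999, 0.0, -0.0]
contact_force: [-0.6, -1.3, -0.4]
opening: 0.999
finger_force: 0.0
time: 11.05
eef_pos: [0.6187, -0.0343, 0.2169]
tcp_rot: [-0.041, 0.999, -0.0, 0.002]
contact_force: [0.8, -0.2, -0.1]
opening: 0.998
finger_force: 0.0
time: 11.85
eef_pos: [0.5181, -0.0422, 0.2142]
tcp_rot: [-0.041, 0.999, 0.0, -0.0]
contact_force: [-0.4, 0.1, -0.1]
opening: 1.0
finger_force: 0.0
```

View pics/w6.png

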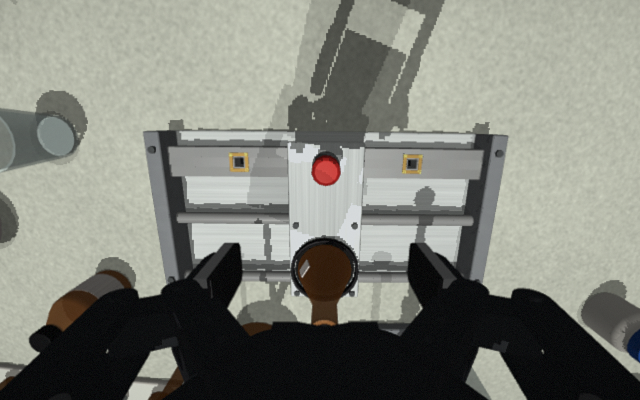

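The flask stands upright in the cup, with its base at (325,270) centred in the rim. The knob is at (326,170), and I'll measure it now.

Run:
```python
from h import *
c=np.load('w6.npy',allow_pickle=True).item(); s=get_state()
im=c['frame'].astype(int); b,g,r=im[...,0],im[...,1],im[...,2]
v,u=np.nonzero(((r>190)&(g<90))[140:200,300:355]); (cx,cy),rad=cv2.minEnclosingCircle(np.c_[u+300,v+140].astype(np.float32))
P=onplane(c,[cx,cy],.1025)[0]; print((cx,cy),rad,P,'diam',2*(rad+.5)/K(c)*(c['origin'][2]-.1025))
for x0,x1 in((220,260),(395,435)):
    v,u=np.nonzero((r>b+50)[145:180,x0:x1]); print(onplane(c,[(u.min()+u.max())/2+x0,(v.min()+v.max())/2+145],.036))
print(tool(np.array([P[0],P[1],.070])-s['eef_pos']))
```

```text
(326.0, 171.5) 11.10190200805664 [ 0.49452357 -0.04191164  0.1025    ] diam 0.02131435730585665
[[ 0.50232618 -0.14272174  0.036     ]]
[[0.4877359  0.05811237 0.036     ]]
[ 24.    2.3 144.4]
```

```bash
python3 -m crank '[[[6,1,8],0,0],[[15,2,28],0,0],[[22,2,55],0,0],[[24,2,80],0,0],[[24,2,105],0,0],[[24,2,125],0,0],[[24,2,138],0,0],[[24,2,144],0,0],[[24,2,144],0,0]]'
python3 -m crank '[[[0,0,0],0,80],[[0,0,0],0,120],[[0,0,0],0,145],[[0,0,0],0,160],[[0,0,0],0,175],[[0,0,0],0,190],[[0,0,0],0,210],[[0,0,0],0,230],[[0,0,0],0,230],[[0,0,0],0,230]]' 60
python3 -m crank '[[[0,0,0],0,230],[[0,0,0],0,230]]' 60
```

```text
time: 12.85
eef_pos: [0.4937, -0.042, 0.0698]
tcp_rot: [-0.041, 0.999, 0.0, -0.001]
contact_force: [0.0, 0.4, 0.4]
opening: 0.997
finger_force: 0.0
time: 13.85
eef_pos: [0.4945, -0.0424, 0.0714]
tcp_rot: [-0.041, 0.999, -0.0, 0.0]
contact_force: [-2.2, -0.7, 5.6]
opening: 0.306
finger_force: 58.8
time: 14.05
eef_pos: [0.4945, -0.0424, 0.0714]
tcp_rot: [-0.041, 0.999, -0.0, 0.0]
contact_force: [-2.2, -0.3, 5.9]
opening: 0.304
finger_force: 58.8
```

```bash
python3 -m crank '[[[0,0,-2],0,230],[[0,0,-5],0,230],[[0,0,-8],0,230],[[0,0,-11],0,230],[[0,0,-13],0,230],[[0,0,-13],0,230],[[0,0,-13],0,230]]' 80
```

```text
time: 14.75
eef_pos: [0.4943, -0.0422, 0.0822]
tcp_rot: [-0.04, 0.999, -0.0, 0.001]
contact_force: [5.5, -0.9, -8.8]
opening: 0.298
finger_force: 79.0
```

The lift is about 10.8 mm and the 8.8 N reading matches the spring, so the pin is clear of the bar. I'll lift slightly more, then slide toward −y.

```bash
python3 -m crank '[[[-1,0,-1],0,230],[[-1,-1,-1.2],0,230],[[-1,-4,-1.2],0,230],[[-1,-9,-1.2],0,230],[[-1,-16,-1.2],0,230],[[-1,-24,-1.2],0,230],[[-1,-32,-1.2],0,230],[[-1,-38,-1.2],0,230],[[-1,-42,-1.2],0,230],[[-1,-43,-1.2],0,230]]' 80
python3 -c "
from h import *
c=read_camera('wrist');np.save('w7.npy',c,allow_pickle=True);cv2.imwrite('pics/w7.png',c['frame'])"
```

```text
time: 15.75
eef_pos: [0.4974, -0.0854, 0.0841]
tcp_rot: [-0.04, 0.999, 0.0, -0.002]
contact_force: [-2.2, 1.4, -9.3]
opening: 0.294
finger_force: 79.1
```

View pics/w7.png

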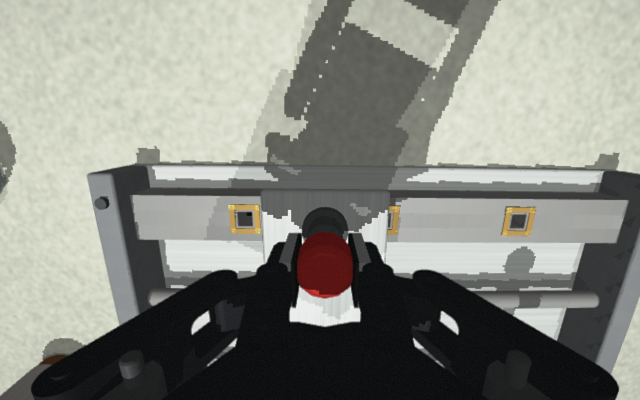

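The carriage is moving with the pin clear: the middle hole now shows at (392,220) and the target hole is at (245,218). Continuing to the hole.

```bash
python3 -m crank '[[[0,-2,0],0,230],[[0,-6,0],0,230],[[0,-13,0],0,230],[[0,-21,0],0,230],[[0,-29,0],0,230],[[0,-37,0],0,230],[[0,-45,0],0,230],[[0,-51,0],0,230],[[0,-55,0],0,230],[[0,-56.5,0],0,230]]' 80
python3 -m crank '[[[0,0,0],0,230],[[0,0,0],0,230]]' 80
```

```text
time: 16.8
eef_pos: [0.5015, -0.1418, 0.0839]
tcp_rot: [-0.041, 0.999, 0.0, -0.002]
contact_force: [-4.9, 0.9, -8.7]
opening: 0.296
finger_force: 79.3
time: 17.0
eef_pos: [0.5015, -0.142, 0.084]
tcp_rot: [-0.041, 0.999, -0.0, -0.002]
contact_force: [-6.4, -1.6, -10.2]
opening: 0.299
finger_force: 79.2
```

```bash
python3 -m crank '[[[1,0,1],0,230],[[1,0,2],0,230],[[1,0,4],0,230],[[1,0,6],0,230],[[1,0,8],0,230],[[1,0,10],0,230],[[1,0,11],0,230],[[1,0,11],0,230]]' 80
```

```text
time: 17.8
eef_pos: [0.5015, -0.142, 0.0738]
tcp_rot: [-0.041, 0.999, -0.0, -0.001]
contact_force: [-5.9, -1.0, -7.5]
opening: 0.297
finger_force: 79.5
```

```bash
python3 -m crank '[[[1,0,1],0,230],[[1,0,2],0,230],[[1,0,3],0,230],[[1,0,4],0,230],[[1,0,4],0,230]]' 80
python3 -m crank '[[[0,0,1],0,230],[[0,0,2],0,230],[[0,0,2],0,230]]' 80
python3 -m crank '[[[0,0,1],0,230],[[0,0,2],0,230],[[0,0,2],0,230]]' 80
```

```text
time: 18.3
eef_pos: [0.5016, -0.1421, 0.0715]
tcp_rot: [-0.041, 0.999, -0.001, -0.0]
contact_force: [-8.7, 0.9, 0.6]
opening: 0.303
finger_force: 80.5
time: 18.6
eef_pos: [0.5017, -0.1427, 0.0714]
tcp_rot: [-0.041, 0.999, -0.001, -0.001]
contact_force: [-12.3, 0.7, 11.5]
opening: 0.297
finger_force: 81.5
time: 18.9
eef_pos: [0.5018, -0.1435, 0.0713]
tcp_rot: [-0.042, 0.999, -0.002, -0.001]
contact_force: [-19.5, 0.1, 20.3]
opening: 0.3
finger_force: 82.5
```

The pin hit a hard stop at z 0.0714, the same TCP height as the original home. I'll ease the push and do a final check.

```bash
python3 -m crank '[[[0.5,0,-1],0,230],[[1,0,-2.5],0,230],[[1,0,-2.5],0,230],[[1,0,-2.5],0,230]]' 80
python3 - <<'E'
from h import *
c=read_camera('side');d=read_camera('wrist')
a=cv2.resize(c['frame'][130:270,270:450],None,fx=2.8,fy=2.8); b=cv2.resize(d['frame'],None,fx=.45,fy=.45)
o=np.zeros((400,800,3),np.uint8); o[:392,:504]=a; o[:180,510:798]=b
cv2.imwrite('pics/fin.png',o); s=get_state(); print(s['eef_pos'],s['contact_force'])
E
```

```text
time: 19.3
eef_pos: [0.5017, -0.1434, 0.0715]
tcp_rot: [-0.041, 0.999, -0.002, 0.001]
contact_force: [-7.9, -2.1, 3.9]
opening: 0.299
finger_force: 80.8
[ 0.50171452 -0.1433707   0.07146921] [-8.09976216 -0.80564777  4.64634988]
```

View pics/fin.png

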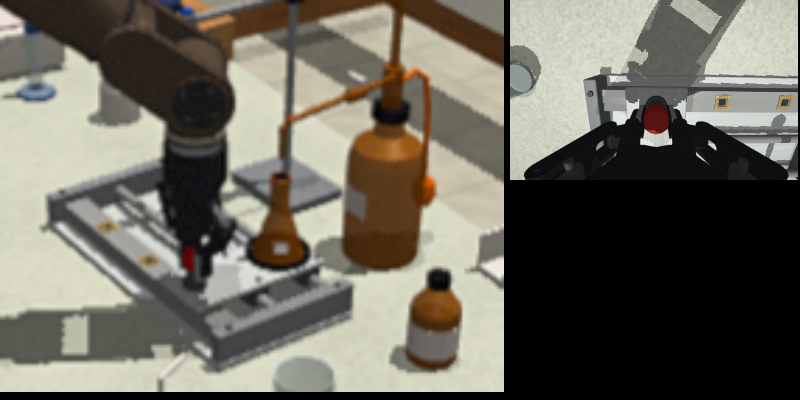

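The final picture shows the flask upright in the cup at (280,225), right under the amber delivery tip at (283,155). The middle and left holes are free, and the knob is gripped with the pin home.

```bash
python3 -c "
from plant import ctrl; print(ctrl.sign_off())"
```

```text
the job is handed in; nothing more can be done
None
```

The flask stands upright in the cup under the amber burette's tip, the pin is home in that hole and the red knob is still gripped; I handed the job in at about 19 s of the 67 s allowed.

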